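# Try two sleeve blocks on the gauge pin, pile the good one, tray the tight one

### The arm

A 6-joint arm with a two-finger parallel gripper is mounted at the origin on the work surface. World frame = base frame: x ahead of the robot, y to its left, z up, the work surface at z = 0. Lengths are in m, angles in rad, forces in N, time in s.
With the tool pointing down it reaches from about 0.3 to 0.775 m from the base axis. Payload 14.6 kg.
Tool frame: the origin (TCP) lies at the very end of the fingers, on their centre line; the grasp point (between the pads) lies 19 mm behind it; z points along the fingers, y is the line along which they close (so a half turn about z gives the same grasp; the last joint's range is limited). The gripper opens to 94 mm and grips with 3 to 60 N. Pads are 16 mm wide; open, the fingers measure 119 mm over their backs; the gripper's body (75 mm by 177 mm) begins 78 mm behind the grasp point.
Start: joints at [1.259, 0.3, 1.521, -0, 1.321, -0.067], TCP at [0.133, 0.534, 0.205] pointing down, gripper open.
Joint ranges: [-3.03, 3.03], [-0.79, 2.21], [0.23, 2.52], [-1.04, 4.18], [0, 3.07], [-2.55, 2.55]. Speed limits (rad/s): [2.22, 2.22, 2.57, 3.14, 3.14, 3.14].

### API

Orientations are given as [roll, pitch, yaw] about the fixed x, y, z axes, in that order (R = Rz(yaw) Ry(pitch) Rx(roll)).
In Python, from station import ctrl gives the robot as it stands. The module is installed in compiled form; this text tells all that it offers.
- The arm moves only by the tool step_arm, never from a script. Its argument "deltas" is a list of rows, each an object with "dp": the shift along the tool's x, y, z scaled (see below), a list of three; "twist": the turn about the tool's z scaled (see below). In form: [{"dp": [tx, ty, tz], "twist": twist}, ...]. A call has 1 to 12 rows; each row shifts and turns the commanded pose from where the row before left it, along the tool's axes as they then stand; what a row does not reach is not made up. The controller multiplies each number of a shift by 0.04 m and each number of a turn by 4 degrees. A row lasts 1/10 s, in which the tool goes at most 50 mm and 8.59 degrees, less where a joint would pass 70% of its speed; a pose out of reach is approached as far as the arm can. A call with a number of a shift or a turn outside -1 to 1 is refused whole. A call with a gripper value outside its range is refused whole. "gripper" is the opening, from -1 (shut) to 1 (fully open), set as the call begins (left out, the last holds). The fingers move at their own pace and stop on an object; "squeeze" is the grip in N (left out, the last holds). Time passes only in rows, so rows that do not move let the fingers close. It gives the time, the measured TCP pose, the force, the opening and the grip force at its end, in the units of the state.
- ctrl.get_obs(): the state, without advancing time (a new reading comes with each control period).
- ctrl.camera(name): name is "scene" or "side" or "wrist"; returns (picture, depth): 384x512x3 uint8, red, green, blue; 384x512 float32, m along the optical axis (not along the pixel's ray), 0 where there is no reading.
- ctrl.get_calibration(name): a dict with "fx", "fy", "cx", "cy" (pixels), "distortion" ([k1, k2, p1, p2, k3] as OpenCV has them; the pictures are not rectified), "world_to_cam" (4x4, takes a point from world to camera coordinates); the wrist camera has in their place "hand_eye" (4x4, takes a point from camera to tool coordinates, whose origin is the TCP and whose axes are the flange's). Camera axes: x right, y down, z forward; pixel columns grow to the right and rows downward; lengths in m; the calibration is good to about 2 mm. A picture is of the moment at which its call begins: read the wrist's pose just before it. get_calibration takes no time and is no camera call.
- ctrl.hand_in(): hands the job in; it is judged then, once.
Trained networks look in the newest picture that a camera, given by its name, has taken for a name from the list of things; names that differ only in an ending like _2 or _b are one class to them, and where a whole thing is asked for, a point or a joint stands for the part that bears it (a point fixed in the world has none). Each returns a list of dicts, best first, with "conf" (0 to 1); they miss things now and then, are a little off and sometimes report something else, mostly with a low value. They report only what shows in the picture. A call takes as long as a camera call. They do not tell look-alikes from the thing itself.
- ctrl.spot_in(camera, label): "rect" ([left, top, right, bottom] as shares, 0 to 1, of the picture: columns of its width, rows of its height, round what is visible of it).
- ctrl.cut_out(camera, label): "pixels" (384x512 bool, what is visible of it) and "rect" ([left, top, right, bottom] as shares, 0 to 1, of the picture: columns of its width, rows of its height, round what is visible of it).
The state is a dict: "time_s": time; "qpos": joint angles; "joint_vel": joint speeds; "tau": joint torques, N m; "ee_pos": TCP position; "eef_rot": TCP orientation; "force": force on the tool from outside, world axes, zero at the start; "moment": the same for the moment, N m; "grip_width": finger opening in m; "grip_force": force on a finger pad.
Only numpy, scipy, OpenCV 4.12 (cv2) and the standard library are available. Lean on these libraries where they do the work, as an engineer would, in place of code of your own. Each camera call takes 0.05 s, during which the arm holds its last target. There are 200 camera calls.

### The job

Check the two loose sleeve blocks on the inclined gauge pin, one after the other: slide a block onto the pin with light pressure until it is fully home on the flange or stops short on the pin's step, then put that block away before trying the next. A block that goes fully home passes and is set squarely on top of the pile of passed blocks; a block that stops short is laid flat in the shallow tray. Do not force the gauge, do not drop the blocks, and leave the other things on the bench alone.

Things in the scene. Friction and masses are not known exactly. Their poses are not given: they have to be found in the camera images.
- block_a: plain aluminium sleeve block, 90 x 50 x 40 mm (x, y, z), 0.25 to 0.42 kg, round bore through its 40 mm height at the centre; origin: centre of the underside, z up along the bore. Lies flat on the table. One of block_a and block_b has a 32 mm bore (fits), the other 27.5 mm (too tight); which is which is for the pin to tell.
- block_b: plain aluminium sleeve block, 90 x 50 x 40 mm (x, y, z), 0.25 to 0.42 kg, round bore through its 40 mm height at the centre; origin: centre of the underside, z up along the bore. Lies flat on the table. One of block_a and block_b has a 32 mm bore (fits), the other 27.5 mm (too tight); which is which is for the pin to tell.
- pin: rigid steel gauge pin on the inclined stand, tilted 20 degrees from vertical, leaning roughly towards the robot. Origin: centre of the upper face of the flange at its foot, 85 mm above the table; z up along the pin, y level; x, tilted, points away from the robot. Flange 60 mm across, 10 mm thick. A good block comes down to the flange (underside at z = 0). Blocks may be at any turn about the pin.
- pin_step (a point): on the pin's axis, 28 mm up from the flange, lower edge of the step. Below it the pin is 30 mm in diameter; a 45-degree step narrows it to 25 mm by 30.5 mm up. A tight block stops here, its underside about 28 to 29 mm above the flange.
- pin_tip (a point): tip of the pin, on its axis 46 mm above the flange. 25 mm diameter from the step up to 40 mm above the flange, then a tapered nose to 16 mm diameter at the tip.
- gauge: grey fixed stand under the pin: base plate 120 x 110 x 12 mm, a 50 x 50 mm column to 64 mm height; origin on the table below the pin's foot.
- pile_top: upper block of the pile of passed blocks: same aluminium block, 90 x 50 x 40 mm with a bore, loose; origin: centre of its underside, 48 mm above the table, so its top is at 88 mm; x along its length.
- pile_low: lower block of the pile, same block, loose, resting on a fixed dark steel plate 120 x 80 x 8 mm; origin: centre of its underside, x along its length.
- tray: shallow grey plastic tray, fixed, 150 x 180 x 32 mm (x, y, z) outside, open on top, walls 4 mm, floor about 4 mm thick; origin: centre of its underside.
- bottle: bottle with a white cap, 48 mm across, 110 mm tall, standing on the table; origin: centre of its underside. Bystander: leave it alone.
- weight: brass weight, 44 mm across, 60 mm tall, standing; origin: centre of its underside. Bystander: leave it alone.
- ring: steel ring, 70 mm outside, 18 mm tall, lying flat; origin: centre of its underside. Bystander: leave it alone.
- driver: screwdriver 170 mm long lying on the table; origin on its underside. Bystander: leave it alone.
Things that resemble listed ones, but are neither listed nor needed, are in the scene too. Of the things shaped like the tray, the grey one is meant. Leave any pink look-alike of the block_a alone.

How it is judged:
On the way, in this order (a step that is already met when the one before it is completed fails the run):
1. one block has been tried on the pin: fully home on the flange, or (the tight one) down on the pin until stopped by the step (((x of block_a in the frame of pin between -0.004 and 0.004 m and y of block_a in the frame of pin between -0.004 and 0.004 m and z of block_a in the frame of pin below 0.004 m and angle between the z axis of block_a and the z axis of pin, either way round below 0.1 rad) or (x of block_b in the frame of pin between -0.005 and 0.005 m and y of block_b in the frame of pin between -0.005 and 0.005 m and z of block_b in the frame of pin between 0.02 and 0.034 m and angle between the z axis of block_b and the z axis of pin, either way round below 0.15 rad))), for 0.1 s.
2. the first block has been put where it belongs and the other one has been tried on the pin in the same way ((((x of block_a in the frame of pin between -0.004 and 0.004 m and y of block_a in the frame of pin between -0.004 and 0.004 m and z of block_a in the frame of pin below 0.004 m and angle between the z axis of block_a and the z axis of pin, either way round below 0.1 rad) and (x of block_b in the frame of tray between -0.06 and 0.06 m and y of block_b in the frame of tray between -0.07 and 0.07 m and z of block_b in the frame of tray below 0.012 m and angle between block_b's own z axis and vertical below 0.1 rad)) or ((x of block_b in the frame of pin between -0.005 and 0.005 m and y of block_b in the frame of pin between -0.005 and 0.005 m and z of block_b in the frame of pin between 0.02 and 0.034 m and angle between the z axis of block_b and the z axis of pin, either way round below 0.15 rad) and (horizontal distance between block_a and pile_top below 0.006 m and angle between the x axis of block_a and the x axis of pile_top, either way round below 0.12 rad and z of block_a in the frame of pile_top between 0.036 and 0.044 m and angle between block_a's own z axis and vertical below 0.06 rad)))), for 0.1 s.
At the end, for the whole second after the job is handed in: The block that went home lies on the two-block pile, within 6 mm and 7 degrees of the block below (either way round); the pile's own blocks are still as square; the block that stopped short lies flat on the tray's floor; all released and at rest (horizontal distance between block_a and pile_top below 0.006 m and angle between the x axis of block_a and the x axis of pile_top, either way round below 0.12 rad and z of block_a in the frame of pile_top between 0.036 and 0.044 m and angle between each of block_a, pile_top's own z axis and vertical below 0.06 rad and horizontal distance between pile_top and pile_low below 0.006 m and angle between the x axis of pile_top and the x axis of pile_low, either way round below 0.12 rad and z of pile_top in the frame of pile_low between 0.036 and 0.044 m and x of block_b in the frame of tray between -0.06 and 0.06 m and y of block_b in the frame of tray between -0.07 and 0.07 m and z of block_b in the frame of tray below 0.012 m and angle between block_b's own z axis and vertical below 0.1 rad and linear speed of each of block_a, block_b, pile_top below 0.02 m/s); the robot touches nothing.
It fails at once if the gauge pin or stand is loaded with more than 60 N (contact force between any of pin, gauge and anything else above 60 N).
It fails at once if a block is dropped or thrown (faster than 1.2 m/s) (linear speed of any of block_a, block_b above 1.2 m/s).
It fails at once if a bystander is moved by more than 30 mm (distance of any of bottle, weight, ring, driver from where it was at the start of the episode above 0.03 m).
It also fails if it takes over 72 s, if anything falls off the work surface, if the arm or the gripper's body presses on something with over 40 N, if the wrist force passes 120 N, or if a joint passes its speed limit or range.

## Working session

There is one attempt and no reset: what is moved stays moved. The work goes in short steps, Python scripts to look and compute and a tool call to move; the robot and the scene stay as the last step left them, time stands still between calls to the robot, and variables do not carry over. Pictures are saved under pics/ and viewed, at most 10 in all, crops included, and the job is handed in when it is done.

Besides the shell and the picture viewer there is one more tool, called after "Emit:" as a command line: name --argument value ..., lists and objects as JSON in quotes. step_arm: Moves the arm, as the interface text tells. Its arguments: {"type":"object","properties":{"deltas":{"type":"array"},"gripper":{"type":"number"},"squeeze":{"type":"number"}},"required":["deltas"]}

```bash
mkdir -p pics; cat > h.py <<'E'
from station import ctrl
import numpy as np, cv2
from scipy.spatial.transform import Rotation as Ro
def cam(n):
    s=ctrl.get_obs(); im,d=ctrl.camera(n); c=ctrl.get_calibration(n)
    K=np.array([[c['fx'],0,c['cx']],[0,c['fy'],c['cy']],[0,0,1.]]); D=np.array(c['distortion'],float)
    if 'hand_eye' in c:
        T=np.eye(4); T[:3,:3]=Ro.from_euler('xyz',s['eef_rot']).as_matrix(); T[:3,3]=s['ee_pos']; W=T@np.array(c['hand_eye'])
    else: W=np.linalg.inv(np.array(c['world_to_cam']))
    return im,d,K,D,W
def cloud(d,K,D,W):
    h,w=d.shape; u,v=np.meshgrid(np.arange(w),np.arange(h))
    p=cv2.undistortPoints(np.stack([u,v],-1).reshape(-1,1,2).astype(np.float64),K,D).reshape(h,w,2)
    P=np.concatenate([p*d[...,None],d[...,None]],-1)@W[:3,:3].T+W[:3,3]
    P[d<=0]=np.nan; return P
def save(im,n): cv2.imwrite('pics/'+n,im[...,::-1])
def st():
    s=ctrl.get_obs(); print('t',round(s['time_s'],2),'p',np.round(s['ee_pos'],4),'r',np.round(s['eef_rot'],4),'F',np.round(s['force'],1),'w',round(s['grip_width'],4),'gf',round(s['grip_force'],1),'q',np.round(s['qpos'],2))
E
python3 - <<'E'
from h import *
st()
ims=[]
for n in ['scene','side']:
    im,d,K,D,W=cam(n); P=cloud(d,K,D,W); np.savez(f'{n}.npz',im=im,d=d,P=P,K=K,D=D,W=W)
    print(n,W[:3,3].round(2))
    for l in ['block_a','pin','gauge','pile_top','tray','bottle','weight','ring','driver']:
        for r in ctrl.cut_out(n,l)[:6]:
            m=r['pixels']&np.isfinite(P[...,2]); q=P[m]
            if len(q)<5: continue
            ys,xs=np.where(m)
            print(l,round(r['conf'],2),'px',int(xs.mean()),int(ys.mean()),'med',np.round(np.median(q,0),3),'z95',round(np.percentile(q[:,2],95),3),im[m].mean(0).astype(int))
    ims.append(im)
save(np.hstack([cv2.resize(i,(400,300)) for i in ims]),'x.png'); save(ims[0],'scene.png'); save(ims[1],'side.png')
E
```

```text
t 0.0 p [0.1332 0.5333 0.2049] r [-3.1404e+00 -1.0000e-04  2.8968e+00] F [0.6 0.1 0.6] w 0.094 gf 0.0 q [ 1.26  0.3   1.52  0.    1.32 -0.07]
scene [1.5  0.07 1.21]
block_a 0.73 px 172 253 med [ 0.63  -0.266  0.028] z95 0.046 [82 80 81]
pin 0.5 px 252 205 med [ 0.468 -0.043  0.09 ] z95 0.126 [88 85 87]
gauge 0.89 px 253 220 med [ 0.488 -0.04   0.015] z95 0.113 [93 95 95]
pile_top 0.83 px 168 239 med [ 0.62  -0.279  0.083] z95 0.09 [128 124 127]
tray 0.95 px 188 153 med [ 0.151 -0.318  0.006] z95 0.031 [160 135  53]
tray 0.88 px 96 226 med [ 0.53  -0.542  0.005] z95 0.03 [ 32 108 106]
tray 0.76 px 182 202 med [ 0.397 -0.288  0.005] z95 0.031 [84 82 82]
tray 0.18 px 253 221 med [ 0.489 -0.04   0.015] z95 0.113 [93 95 95]
bottle 0.74 px 305 232 med [0.513 0.125 0.038] z95 0.06 [120  93  55]
bottle 0.63 px 396 239 med [0.533 0.391 0.058] z95 0.107 [80 92 78]
bottle 0.34 px 253 205 med [ 0.469 -0.043  0.09 ] z95 0.126 [86 84 85]
weight 0.22 px 169 239 med [ 0.618 -0.277  0.084] z95 0.09 [130 126 129]
ring 0.59 px 210 231 med [ 0.523 -0.174  0.014] z95 0.02 [119 117 120]
driver 0.77 px 271
[... 365 characters left out ...]
 0.7 px 255 212 med [ 0.464 -0.058  0.018] z95 0.115 [83 84 82]
pile_top 0.88 px 322 242 med [ 0.605 -0.301  0.086] z95 0.089 [130 123 124]
tray 0.72 px 149 288 med [ 0.159 -0.31   0.004] z95 0.031 [158 127   8]
tray 0.64 px 255 269 med [ 0.427 -0.286  0.005] z95 0.031 [75 73 72]
tray 0.58 px 326 341 med [ 0.539 -0.536  0.004] z95 0.031 [  9 103  99]
bottle 0.78 px 248 152 med [0.517 0.381 0.051] z95 0.102 [73 85 71]
bottle 0.16 px 280 177 med [0.606 0.183 0.028] z95 0.041 [116 110 110]
weight 0.57 px 256 184 med [0.504 0.117 0.043] z95 0.06 [125  94  49]
ring 0.85 px 278 240 med [ 0.515 -0.179  0.015] z95 0.019 [109 104 106]
driver 0.5 px 329 197 med [0.74  0.033 0.02 ] z95 0.026 [51 47 45]
```

View pics/scene.png

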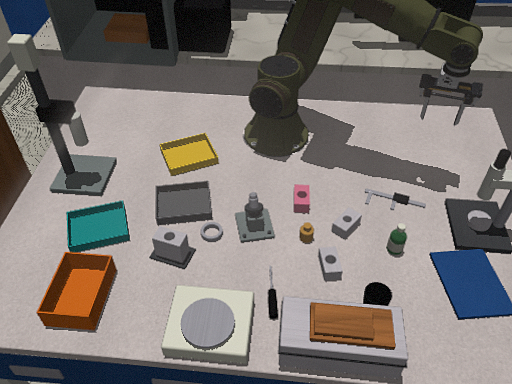

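View pics/side.png

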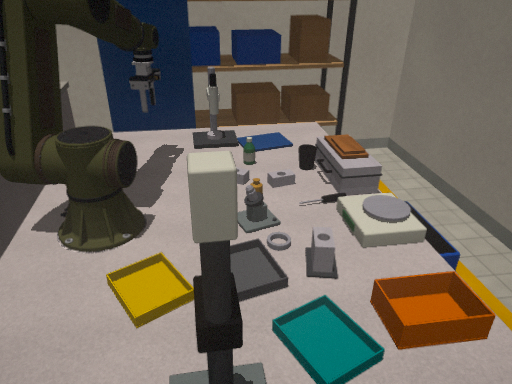

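Scene picture: candidates for the block are the two aluminium blocks at (347,222) and (331,263); the pink look-alike at (302,197) is out, and the pile at (172,243) is not to be picked. The grey tray is at (183,202), with the yellow and teal ones as decoys, and the pin is at (254,210). The side view agrees.

```bash
python3 - <<'E'
from h import *
A=[];
for n in ['scene','side']:
    z=np.load(n+'.npz'); P=z['P'].reshape(-1,3); C=z['im'].reshape(-1,3); k=np.isfinite(P[:,2]); A.append((n,P[k],C[k]))
def rect(q):
    (c,s,a)=cv2.minAreaRect((q[:,:2]*1000).astype(np.float32)); 
    return np.round(c,1),np.round(s,1),round(a,1),len(q)
boxes={'b1':(.40,.53,.17,.30,.036,.046),'b2':(.54,.68,.12,.25,.036,.046),'piletop':(.53,.7,-.36,-.2,.08,.096),'plate':(.53,.7,-.38,-.18,.004,.012),'base':(.38,.6,-.13,.05,.008,.016),'trayrim':(.28,.5,-.4,-.19,.024,.04),'pinflange':(.38,.56,-.11,.03,.068,.15)}
for k,b in boxes.items():
    for n,P,C in A:
        m=(P[:,0]>b[0])&(P[:,0]<b[1])&(P[:,1]>b[2])&(P[:,1]<b[3])&(P[:,2]>b[4])&(P[:,2]<b[5])
        if m.sum()>5: print(k,n,*rect(P[m]),np.round(P[m].mean(0),4))
im=np.load('scene.npz')['im']; save(cv2.resize(im[160:290,150:370],(800,473),interpolation=cv2.INTER_CUBIC),'crop1.png')
E
```

```text
b1 scene [444.7 252.9] [52.1 92.4] 54.1 280 [0.4459 0.2523 0.0393]
b1 side [462.4 243.5] [58.4 51.6] 55.4 71 [0.4668 0.239  0.0399]
b2 scene [609.2 199.8] [97.3 51.4] 11.6 308 [0.6071 0.1987 0.0391]
b2 side [606.  201.2] [91.1 59.3] 13.7 149 [0.6064 0.1973 0.0397]
piletop scene [ 608.7 -277.6] [92.8 57. ] 77.1 394 [ 0.6097 -0.2776  0.0867]
piletop side [ 608.6 -275.6] [94.7 49.9] 76.3 406 [ 0.6071 -0.2808  0.0871]
plate scene [ 612.6 -281. ] [194.3 161. ] 88.7 348 [ 0.6263 -0.2662  0.0073]
plate side [ 613.2 -265.8] [159.  165.4] 2.0 390 [ 0.5944 -0.2955  0.0081]
base scene [488.  -58.6] [140.4 153.2] 16.3 530 [ 0.4852 -0.0409  0.0114]
base side [472.2 -38.8] [121.6 113.1] 15.9 463 [ 0.4684 -0.0584  0.0119]
trayrim scene [ 402.3 -285.6] [160.1 178.4] 14.0 300 [ 0.4046 -0.2893  0.0295]
trayrim side [ 411.8 -280.9] [133.8 184.1] 13.2 352 [ 0.4399 -0.3132  0.0292]
pinflange scene [466.6 -42.8] [54.6 56.6] 6.8 287 [ 0.4688 -0.0425  0.0966]
pinflange side [462.  -46.7] [51.8 55.4] 83.7 286 [ 0.4591 -0.0519  0.0953]
```

View pics/crop1.png

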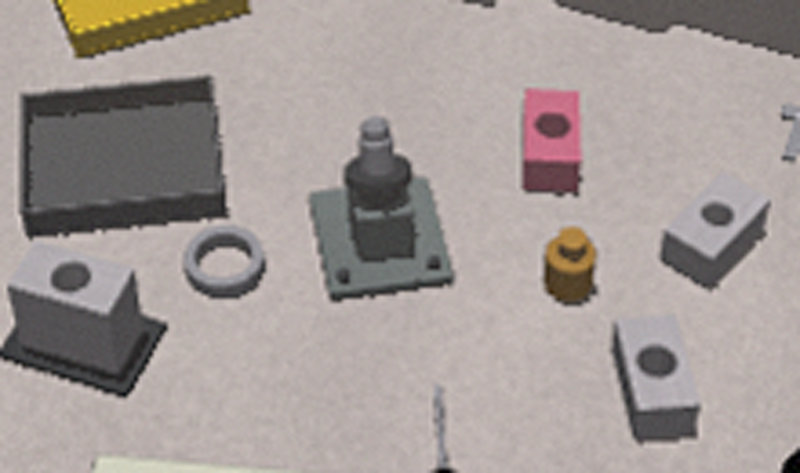

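```bash
cat > fit.py <<'E'
from h import *
from scipy.optimize import least_squares
def local(P,x,y,a,z0=0):
    c,s=np.cos(a),np.sin(a); q=P-[x,y,z0]
    return np.stack([q[:,0]*c+q[:,1]*s,-q[:,0]*s+q[:,1]*c,q[:,2]],1)
def sdbox(q,hx,hy,hz):
    d=np.abs(q)-[hx,hy,hz]; return np.linalg.norm(np.maximum(d,0),axis=1)+np.minimum(d.max(1),0)
def fitbox(P,x,y,a,z0,size=(.09,.05,.04),rad=.075,zlo=.006,zhi=.006):
    m=(np.hypot(P[:,0]-x,P[:,1]-y)<rad)&(P[:,2]>z0+zlo)&(P[:,2]<z0+size[2]+zhi); Q=P[m]
    def f(p):
        q=local(Q,*p,z0); q[:,2]-=size[2]/2
        d=sdbox(q,size[0]/2,size[1]/2,size[2]/2); d[(np.hypot(q[:,0],q[:,1])<.018)]=0; return d   # bore ignored
    r=least_squares(f,[x,y,a],x_scale=[.01,.01,.1],loss='soft_l1',f_scale=.001); return r.x,m.sum(),np.sqrt(np.mean(r.fun**2))*1e3
PR=np.array([[-10,30],[0,30],[0,15],[28,15],[30.5,12.5],[40,12.5],[46,8],[46,0]])/1000
def sdpin(L):
    s=L[:,2]; r=np.hypot(L[:,0],L[:,1]); p=np.stack([s,r],1); best=np.full(len(p),9.)
    for A,B in zip(PR[:-1],PR[1:]):
        t=np.clip(((p-A)@(B-A))/((B-A)@(B-A)),0,1); best=np.minimum(best,np.linalg.norm(p-A-t[:,None]*(B-A),axis=1))
    return best
def pinR(a): # columns x,y,z
    return Ro.from_euler('z',a).as_matrix()@Ro.from_euler('y',-20,degrees=True).as_matrix()
def fitpin(P,x,y,a):
    m=(np.hypot(P[:,0]-x,P[:,1]-y)<.07)&(P[:,2]>.085)&(P[:,2]<.15); Q=P[m]
    f=lambda p: sdpin((Q-[p[0],p[1],.085])@pinR(p[2]))
    r=least_squares(f,[x,y,a],x_scale=[.01,.01,.1],loss='soft_l1',f_scale=.001); return r.x,m.sum(),np.sqrt(np.mean(r.fun**2))*1e3
def pts(n):
    z=np.load(n+'.npz'); P=z['P'].reshape(-1,3); return P[np.isfinite(P[:,2])]
def show(k,r): print(k,np.round(r[0][:2],4),'deg',round(np.degrees(r[0][2]),1),'n',r[1],'rms mm',round(r[2],2))
E
python3 - <<'E'
from fit import *
S=pts('scene');D=pts('side');d=np.radians
for n,P in (('scene',S),('side',D),('both',np.vstack([S,D]))):
    print(n)
    show('b1',fitbox(P,.446,.252,d(144),0)); show('b2',fitbox(P,.607,.199,d(12),0))
    show('piletop',fitbox(P,.608,-.278,d(77),.048)); show('pilelow',fitbox(P,.608,-.278,d(77),.008))
    show('base',fitbox(P,.47,-.04,d(16),0,(.12,.11,.012),.1,.004,.004)); show('pin',fitpin(P,.47,-.045,d(10)))
    m=(np.abs(P[:,0]-.405)<.12)&(np.abs(P[:,1]+.285)<.12)&(P[:,2]>.015)&(P[:,2]<.04); Q=P[m]
    f=lambda p:(lambda q: np.abs(sdbox(q,.073,.088,1)) )(local(Q,*p,0))
    r=least_squares(f,[.405,-.285,d(14)],x_scale=[.01,.01,.1],loss='soft_l1',f_scale=.002); show('tray',(r.x,m.sum(),1e3*np.sqrt(np.mean(r.fun**2))))
E
```

```text
scene
b1 [0.4425 0.253 ] deg 144.6 n 523 rms mm 2.36
b2 [0.6071 0.1991] deg 12.0 n 605 rms mm 3.26
piletop [ 0.6072 -0.2784] deg 75.8 n 638 rms mm 2.05
pilelow [ 0.6072 -0.2784] deg 76.2 n 290 rms mm 2.05
base [ 0.4708 -0.0423] deg 15.3 n 682 rms mm 5.62
pin [ 0.461  -0.0441] deg 8.9 n 218 rms mm 2.37
tray [ 0.4044 -0.2845] deg 13.1 n 565 rms mm 11.22
side
b1 [0.4452 0.2543] deg 144.6 n 157 rms mm 1.8
b2 [0.6085 0.201 ] deg 11.9 n 370 rms mm 2.3
piletop [ 0.6089 -0.2749] deg 76.4 n 641 rms mm 1.74
pilelow [ 0.6089 -0.2746] deg 76.1 n 283 rms mm 1.78
base [ 0.4718 -0.0367] deg 16.3 n 507 rms mm 1.45
pin [ 0.4625 -0.0399] deg 17.3 n 190 rms mm 1.49
tray [ 0.4038 -0.2838] deg 13.2 n 726 rms mm 11.94
both
b1 [0.4438 0.2527] deg 145.8 n 680 rms mm 2.49
b2 [0.608  0.2003] deg 11.6 n 975 rms mm 3.19
piletop [ 0.6083 -0.2753] deg 76.1 n 1279 rms mm 2.77
pilelow [ 0.6083 -0.2751] deg 76.1 n 573 rms mm 2.26
base [ 0.4709 -0.0378] deg 16.4 n 1189 rms mm 4.49
pin [ 0.4618 -0.0413] deg 14.2 n 408 rms mm 2.27
tray [ 0.4041 -0.2838] deg 13.1 n 1291 rms mm 11.6
```

Emit:
step_arm --deltas '[{"dp": [0,0,-0.18],"twist": -1},{"dp": [0,0,-0.18],"twist": -1},{"dp": [0,0,-0.18],"twist": -1},{"dp": [0,0,-0.18],"twist": -1},{"dp": [0,0,-0.18],"twist": -1},{"dp": [0,0,-0.18],"twist": -1},{"dp": [0,0,-0.18],"twist": -0.5}]' --gripper 1 --squeeze 5

```text
time_s: 1.7
ee_pos: [0.1333, 0.5336, 0.2561]
eef_rot: [-3.142, -0.0, -2.93]
force: [0.4, 0.2, 0.2]
grip_width: 0.0942
grip_force: 0.0
```

Emit:
step_arm --deltas '[{"dp": [-0.82,-0.88,0],"twist": 0},{"dp": [-0.82,-0.88,0],"twist": 0},{"dp": [-0.82,-0.88,0],"twist": 0},{"dp": [-0.82,-0.88,0],"twist": 0},{"dp": [-0.82,-0.88,0],"twist": 0},{"dp": [-0.82,-0.88,0],"twist": 0},{"dp": [-0.82,-0.88,0],"twist": 0},{"dp": [-0.82,-0.88,0],"twist": 0},{"dp": [-0.82,-0.88,0],"twist": 0},{"dp": [-0.82,-0.88,0],"twist": 0},{"dp": [-0.82,-0.88,0],"twist": 0},{"dp": [-0.82,-0.88,0],"twist": 0}]'

```text
time_s: 2.9
ee_pos: [0.6074, 0.2006, 0.2559]
eef_rot: [3.142, 0.0, -2.933]
force: [0.6, 0.2, 0.8]
grip_width: 0.0941
grip_force: 0.0
```

```bash
python3 - <<'E'
from fit import *
st(); im,d,K,D,W=cam('wrist'); P=cloud(d,K,D,W); np.savez('w1.npz',im=im,d=d,P=P,K=K,D=D,W=W); st()
print(W.round(3)); P=P[np.isfinite(P[...,2])]
show('b1',fitbox(P,.444,.253,np.radians(145),0)); show('b2',fitbox(P,.608,.200,np.radians(12),0))
save(im,'w1.png')
E
```

```text
t 2.9 p [0.6074 0.2006 0.2559] r [ 3.1415e+00  2.0000e-04 -2.9327e+00] F [0.6 0.2 0.8] w 0.0941 gf 0.0 q [ 0.26  0.48  1.16  0.    1.5  -1.52]
t 2.95 p [0.6114 0.1961 0.2545] r [-3.1402e+00 -6.0000e-04 -2.9367e+00] F [ 3.9 -3.4 -0.1] w 0.0941 gf 0.0 q [ 0.25  0.48  1.15 -0.    1.5  -1.52]
[[-0.206  0.937  0.281  0.526]
 [ 0.978  0.198  0.058  0.183]
 [-0.001  0.286 -0.958  0.435]
 [ 0.     0.     0.     1.   ]]
b1 [0.4454 0.2534] deg 144.7 n 3473 rms mm 0.8
b2 [0.6089 0.1999] deg 12.0 n 2348 rms mm 0.78
```

View pics/w1.png

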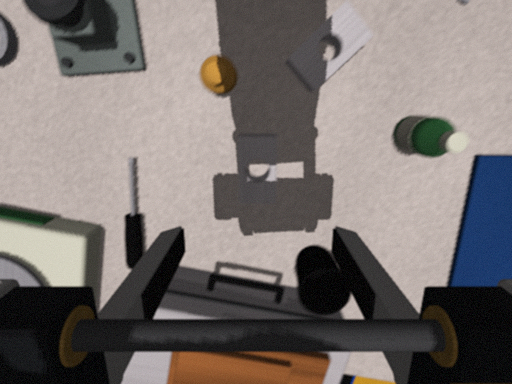

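```bash
python3 - <<'E'
from fit import *
st()
P=np.vstack([pts('scene'),pts('side')]); a=np.radians(12); q=local(P,.6334,.2051,a)
for nm,m in (('fingers',(abs(q[:,0])<.03)&(abs(q[:,1])<.075)&(abs(q[:,1])>.035)),('body',(abs(q[:,0])<.05)&(abs(q[:,1])<.10)&(abs(q[:,1])>.03))):
    print(nm,m.sum(),'zmax',P[m][:,2].max())
def move(tx,ty,tz,yaw,p,y0):  # tool-unit totals
    d=np.array([tx,ty,tz])-p; c,s=np.cos(y0),np.sin(y0)
    print('units x,y,z',np.round(np.array([d[0]*c+d[1]*s,d[0]*s-d[1]*c,-d[2]])/.04,2),'twist',round(-np.degrees((yaw-y0+np.pi)%(2*np.pi)-np.pi)/4,2))
s=ctrl.get_obs(); move(.6334,.2051,.012,np.radians(192),s['ee_pos'],s['eef_rot'][2])
E
cat >> fit.py <<'E'
def move(tx,ty,tz,yawdeg,p=None,y0=None):  # totals in tool units from the present pose
    s=ctrl.get_obs(); p=np.array(s['ee_pos']) if p is None else np.array(p); y0=s['eef_rot'][2] if y0 is None else np.radians(y0)
    d=np.array([tx,ty,tz])-p; c,k=np.cos(y0),np.sin(y0)
    print('units x,y,z',np.round(np.array([d[0]*c+d[1]*k,d[0]*k-d[1]*c,-d[2]])/.04,2),'twist',round(-np.degrees((np.radians(yawdeg)-y0+np.pi)%(2*np.pi)-np.pi)/4,2))
E
```

```text
t 2.95 p [0.6114 0.1961 0.2545] r [-3.1402e+00 -6.0000e-04 -2.9367e+00] F [ 3.9 -3.4 -0.1] w 0.0941 gf 0.0 q [ 0.25  0.48  1.15 -0.    1.5  -1.52]
fingers 546 zmax 0.005603051782145041
body 1580 zmax 0.03639589184702419
units x,y,z [-0.59  0.11  6.06] twist -0.06
```

Emit:
step_arm --deltas '[{"dp": [-0.32,0,0.8],"twist": 0},{"dp": [-0.32,0,0.8],"twist": 0},{"dp": [0,0,0.8],"twist": 0},{"dp": [0,0,0.8],"twist": 0},{"dp": [0,0,0.8],"twist": 0},{"dp": [0,0,0.6],"twist": 0},{"dp": [0,0,0.3],"twist": 0},{"dp": [0,0,0],"twist": 0},{"dp": [0,0,0],"twist": 0}]'

```text
time_s: 3.85
ee_pos: [0.6315, 0.2075, 0.0611]
eef_rot: [3.142, 0.001, -2.933]
force: [-0.8, 0.3, 0.9]
grip_width: 0.0941
grip_force: 0.0
```

```bash
python3 - <<'E'
from fit import *
st(); move(.6334,.2051,.012,192)
E
```

```text
t 3.85 p [0.6315 0.2075 0.0611] r [ 3.1415e+00  1.4000e-03 -2.9326e+00] F [-0.8  0.3  0.9] w 0.0941 gf 0.0 q [ 0.26  0.69  1.29 -0.    1.16 -1.52]
units x,y,z [-0.03 -0.07  1.23] twist -0.01
```

Emit:
step_arm --deltas '[{"dp": [-0.03,-0.07,0.6],"twist": 0},{"dp": [0,0,0.5],"twist": 0},{"dp": [0,0,0.13],"twist": 0},{"dp": [0,0,0],"twist": 0}]'

```text
time_s: 4.25
ee_pos: [0.633, 0.205, 0.0113]
eef_rot: [3.142, 0.0, -2.933]
force: [0.8, 0.5, 0.9]
grip_width: 0.094
grip_force: 0.0
```

Emit:
step_arm --deltas '[{"dp": [0,0,0],"twist": 0},{"dp": [0,0,0],"twist": 0},{"dp": [0,0,0],"twist": 0},{"dp": [0,0,0],"twist": 0},{"dp": [0,0,0],"twist": 0},{"dp": [0,0,0],"twist": 0},{"dp": [0,0,0],"twist": 0}]' --gripper -1 --squeeze 5

```text
time_s: 4.95
ee_pos: [0.6328, 0.205, 0.0108]
eef_rot: [3.141, 0.0, -2.933]
force: [-0.6, 0.6, 1.0]
grip_width: 0.0505
grip_force: 5.0
```

Emit:
step_arm --deltas '[{"dp": [0.036,0,-0.075],"twist": 0},{"dp": [0.036,0,-0.075],"twist": 0},{"dp": [0.042,0,-0.072],"twist": 0},{"dp": [0.042,0,-0.072],"twist": 0},{"dp": [0.048,0,-0.068],"twist": 0},{"dp": [0.048,0,-0.068],"twist": 0},{"dp": [0.055,0,-0.063],"twist": 0},{"dp": [0.055,0,-0.063],"twist": 0},{"dp": [0,0,0],"twist": 0}]'

```text
time_s: 5.85
ee_pos: [0.6185, 0.2019, 0.0333]
eef_rot: [3.142, 0.0, -2.933]
force: [-0.8, -0.7, -1.0]
grip_width: 0.0501
grip_force: 5.0
```

```bash
python3 - <<'E'
from fit import *
st(); im,d,K,D,W=cam('side'); P=cloud(d,K,D,W); Q=P[np.isfinite(P[...,2])]
np.savez('s2.npz',im=im,P=P)
m=(abs(Q[:,0]-.60)<.09)&(abs(Q[:,1]-.2)<.07)&(Q[:,2]>.008)&(Q[:,2]<.08); q=local(Q[m],.6089,.1999,np.radians(12))
save(cv2.resize(im[120:230,220:360],(700,550),interpolation=cv2.INTER_CUBIC),'s2.png')
E
```

```text
t 5.85 p [0.6185 0.2019 0.0333] r [ 3.1416e+00  4.0000e-04 -2.9326e+00] F [-0.8 -0.7 -1. ] w 0.0501 gf 5.0 q [ 0.26  0.69  1.36  0.    1.09 -1.52]
```

View pics/s2.png

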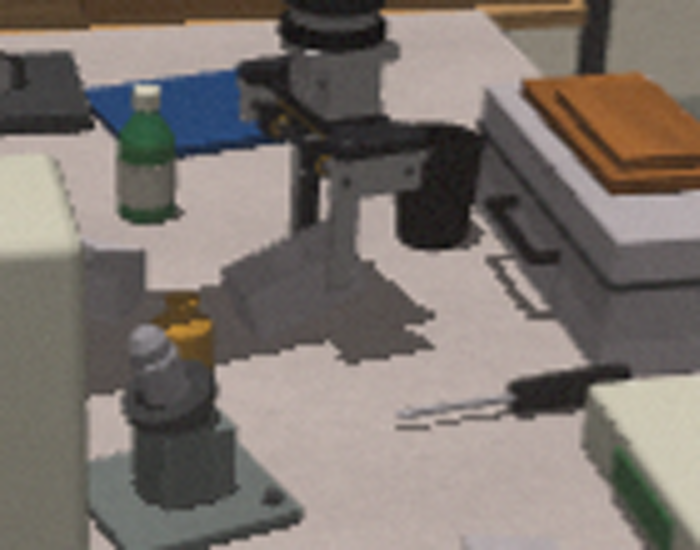

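Emit:
step_arm --deltas '[{"dp": [0,0,0],"twist": 0},{"dp": [0,0,0],"twist": 0},{"dp": [0,0,-0.3],"twist": 0},{"dp": [0,0,-0.6],"twist": 0},{"dp": [0,0,-0.8],"twist": 0},{"dp": [0,0,-0.8],"twist": 0},{"dp": [0,0,-0.8],"twist": 0},{"dp": [0,0,-0.6],"twist": 0},{"dp": [0,0,-0.3],"twist": 0}]' --squeeze 35

```text
time_s: 6.8
ee_pos: [0.6191, 0.202, 0.204]
eef_rot: [3.141, 0.003, -2.933]
force: [0.0, 0.1, -3.6]
grip_width: 0.0496
grip_force: 35.0
```

Emit:
step_arm --deltas '[{"dp": [0.15,-0.4,0],"twist": 0},{"dp": [0.35,-0.8,0],"twist": 0},{"dp": [0.35,-0.85,0],"twist": 0},{"dp": [0.35,-0.85,0],"twist": 0},{"dp": [0.35,-0.8,0],"twist": 0},{"dp": [0.35,-0.8,0],"twist": 0},{"dp": [0.2,-0.4,0],"twist": -1},{"dp": [0,0,0],"twist": 0},{"dp": [0,0,0],"twist": 0},{"dp": [0,0,0],"twist": 0}]'

```text
time_s: 7.8
ee_pos: [0.577, -0.0067, 0.2003]
eef_rot: [3.141, -0.001, -2.863]
force: [0.3, 0.2, -2.6]
grip_width: 0.0499
grip_force: 35.0
```

```bash
python3 - <<'E'
from fit import *
st(); im,d,K,D,W=cam('wrist'); P=cloud(d,K,D,W); np.savez('w3.npz',im=im,d=d,P=P,K=K,D=D,W=W); st()
Q=P[np.isfinite(P[...,2])]
show('pin',fitpin(Q,.4615,-.041,np.radians(16))); show('base',fitbox(Q,.471,-.038,np.radians(16),0,(.12,.11,.012),.1,.004,.004))
save(im,'w3.png')
E
```

```text
t 7.8 p [ 0.577  -0.0067  0.2003] r [ 3.1412e+00 -7.0000e-04 -2.8633e+00] F [ 0.3  0.2 -2.6] w 0.0499 gf 35.0 q [-0.08  0.36  1.45  0.    1.33 -1.92]
t 7.85 p [ 0.577  -0.0066  0.2005] r [ 3.1413e+00 -5.0000e-04 -2.8627e+00] F [ 0.3  0.4 -3. ] w 0.0499 gf 35.0 q [-0.07  0.36  1.45  0.    1.33 -1.92]
pin [ 0.4624 -0.0402] deg 15.7 n 3189 rms mm 0.61
base [ 0.4735 -0.0379] deg 16.0 n 5929 rms mm 0.89
```

View pics/w3.png

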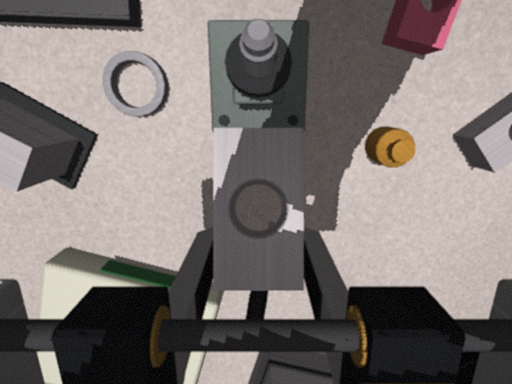

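```bash
cat >> fit.py <<'E'
def held(f,x0=(.0244,.030,20.)):
    """held block: block origin & tilt in tool frame (tool x towards near end)"""
    z=np.load(f); P=z['P']; s=z['s'] if 's' in z else None
    c=ctrl.get_calibration('wrist'); H=np.array(c['hand_eye']); W=z['W']; T=W@np.linalg.inv(H)
    Q=(P[120:300,150:360].reshape(-1,3)); Q=Q[np.isfinite(Q[:,2])]; q=(Q-T[:3,3])@T[:3,:3]
    q=q[(abs(q[:,1])<.024)&(q[:,2]>-.075)&(q[:,2]<.04)&(q[:,0]>-.03)&(q[:,0]<.10)]
    def blk(p): # tool pts -> block frame; block x = -tool x (away), block z = -tool z, tilt p[2]
        d,h,t,yo,ya=p; g=np.stack([-q[:,0],q[:,1]-yo,-(q[:,2]+.019)],1)
        g=g@Ro.from_euler('z',ya).as_matrix()
        ct,stt=np.cos(t),np.sin(t); X=np.stack([g[:,0]*ct+g[:,2]*stt,g[:,1],-g[:,0]*stt+g[:,2]*ct],1)
        return X+[d,0,h]
    def f(p):
        b=blk(p); r=sdbox(b-[0,0,.02],.045,.025,.02); r[np.hypot(b[:,0],b[:,1])<.018]=0; return r
    r=least_squares(f,[x0[0],x0[1],np.radians(x0[2]),0,0],x_scale=[.01,.01,.1,.01,.1],loss='soft_l1',f_scale=.001)
    p=r.x; print('d',p[0].round(4),'h',p[1].round(4),'tilt',np.degrees(p[2]).round(1),'yoff',p[3].round(4),'yaw',np.degrees(p[4]).round(1),'n',len(q),'rms',1e3*np.sqrt(np.mean(r.fun**2)).round(5)); return p,blk(p)
E
python3 - <<'E'
from fit import *
p,b=held('w3.npz')
t=b[(abs(b[:,2]-.04)<.006)&(abs(b[:,0])<.06)]; r=np.hypot(t[:,0],t[:,1]); print('top pts min r',np.percentile(r,[0,.5,1,2]).round(4)); 
E
```

```text
d 0.026 h 0.0322 tilt 18.2 yoff -0.0015 yaw -0.1 n 12368 rms 0.58
top pts min r [0.0149 0.0153 0.0156 0.0162]
```

Emit:
step_arm --deltas '[{"dp": [0.3,0,0],"twist": 0},{"dp": [0.7,0,0],"twist": 0},{"dp": [0.8,0.02,0],"twist": 0},{"dp": [0.8,0,0.1],"twist": 0},{"dp": [0.4,0,0.3],"twist": 0},{"dp": [0.15,0,0.3],"twist": 0},{"dp": [0,0,0.28],"twist": 0},{"dp": [0,0,0],"twist": 0},{"dp": [0,0,0],"twist": 0}]'

```text
time_s: 8.75
ee_pos: [0.4564, -0.0409, 0.1615]
eef_rot: [3.141, -0.0, -2.862]
force: [0.3, 0.1, -2.5]
grip_width: 0.0498
grip_force: 35.0
```

```bash
python3 - <<'E'
from fit import *
st(); move(.4557,-.0406,.1613,195.8)
for s in (40,28,14,0):
    k=(.0137-s*.000342); move(.4624+k*.962-.0004,-.0402+k*.272+.0014,.085+.00094*s+.0391-.019,195.8)
E
```

```text
t 8.75 p [ 0.4564 -0.0409  0.1615] r [ 3.1413e+00 -5.0000e-04 -2.8623e+00] F [ 0.3  0.1 -2.5] w 0.0498 gf 35.0 q [-0.17  0.14  1.82  0.    1.18 -2.02]
units x,y,z [0.01 0.01 0.01] twist 0.05
units x,y,z [-0.15  0.01  0.47] twist 0.05
units x,y,z [-0.25  0.01  0.75] twist 0.05
units x,y,z [-0.37  0.01  1.08] twist 0.05
units x,y,z [-0.49  0.01  1.41] twist 0.05
```

Go to s = 30 with a lighter grip for compliance, watching force.

Emit:
step_arm --deltas '[{"dp": [-0.05,0.01,0.15],"twist": 0},{"dp": [-0.05,0,0.15],"twist": 0},{"dp": [-0.05,0,0.15],"twist": 0},{"dp": [-0.05,0,0.15],"twist": 0},{"dp": [-0.04,0,0.1],"twist": 0},{"dp": [0,0,0],"twist": 0}]' --squeeze 15

```text
time_s: 9.35
ee_pos: [0.4648, -0.0381, 0.133]
eef_rot: [3.141, -0.001, -2.863]
force: [0.9, 0.1, -2.4]
grip_width: 0.0498
grip_force: 15.0
```

Emit:
step_arm --deltas '[{"dp": [-0.036,0,0.1],"twist": 0},{"dp": [-0.036,0,0.1],"twist": 0},{"dp": [-0.036,0,0.1],"twist": 0},{"dp": [0,0,0],"twist": 0}]'

```text
time_s: 9.75
ee_pos: [0.4692, -0.037, 0.1213]
eef_rot: [-3.142, 0.0, -2.863]
force: [0.5, -0.4, -3.1]
grip_width: 0.0502
grip_force: 15.0
```

Emit:
step_arm --deltas '[{"dp": [-0.03,0,0.08],"twist": 0},{"dp": [-0.03,0,0.08],"twist": 0},{"dp": [-0.03,0,0.08],"twist": 0},{"dp": [-0.022,0,0.06],"twist": 0},{"dp": [0,0,0],"twist": 0}]'

```text
time_s: 10.25
ee_pos: [0.4734, -0.0357, 0.1094]
eef_rot: [3.142, -0.0, -2.863]
force: [1.7, -0.7, -3.3]
grip_width: 0.0502
grip_force: 15.0
```

Emit:
step_arm --deltas '[{"dp": [-0.015,0,0.04],"twist": 0},{"dp": [-0.015,0,0.04],"twist": 0},{"dp": [0,0,0],"twist": 0}]'

```text
time_s: 10.55
ee_pos: [0.4745, -0.0354, 0.1063]
eef_rot: [3.142, -0.0, -2.863]
force: [1.3, -1.1, -3.2]
grip_width: 0.0501
grip_force: 15.0
```

Emit:
step_arm --deltas '[{"dp": [-0.012,0,0.035],"twist": 0},{"dp": [-0.012,0,0.035],"twist": 0},{"dp": [0,0,0],"twist": 0}]'

```text
time_s: 10.85
ee_pos: [0.4754, -0.0352, 0.1044]
eef_rot: [-3.141, 0.0, -2.863]
force: [-5.5, -0.9, 8.2]
grip_width: 0.05
grip_force: 15.0
```

Emit:
step_arm --deltas '[{"dp": [-0.01,0,0.03],"twist": 0},{"dp": [0,0,0],"twist": 0}]' --squeeze 10

```text
time_s: 11.05
ee_pos: [0.4759, -0.035, 0.1033]
eef_rot: [-3.141, 0.001, -2.863]
force: [-4.0, 0.2, 8.5]
grip_width: 0.0501
grip_force: 10.0
```

```bash
cat >> fit.py <<'E'
def onpin(f,home=0.):
    """block z on pin from the side/scene cameras: plane of the block's top in pin frame"""
    R=pinR(np.radians(15.8)); o=np.array([.4624,-.0402,.085])
    for n in ('scene','side'):
        im,d,K,D,W=cam(n); P=cloud(d,K,D,W); np.savez(f+n+'.npz',im=im,P=P); Q=P[np.isfinite(P[...,2])]; L=(Q-o)@R
        m=(abs(L[:,0])<.044)&(abs(L[:,1])<.022)&(L[:,2]>.02)&(L[:,2]<.09)&(np.hypot(L[:,0],L[:,1])>.017)&(L[:,0]<.005)
        A=np.c_[L[m][:,:2],np.ones(m.sum())]; c=np.linalg.lstsq(A,L[m][:,2],rcond=None)[0]
        h=np.histogram(L[m][:,2],np.arange(.02,.091,.004)); print(n,m.sum(),'hist',h[0],'slope',c[:2].round(3),'top z',c[2].round(4))
E
python3 - <<'E'
from fit import *
st(); onpin('p1')
E
```

```text
t 11.05 p [ 0.4759 -0.035   0.1033] r [-3.1414e+00  6.0000e-04 -2.8627e+00] F [-4.   0.2  8.5] w 0.0501 gf 10.0 q [-0.15  0.26  1.83  0.    1.05 -2.  ]
scene 56 hist [ 0  0  0  3 16 37  0  0  0  0  0  0  0  0  0  0  0] slope [-0.013  0.017] top z 0.0397
side 97 hist [ 3  0  2  4 43 45  0  0  0  0  0  0  0  0  0  0  0] slope [-0.056  0.052] top z 0.038
```

Emit:
step_arm --deltas '[{"dp": [0,0,-0.05],"twist": 0},{"dp": [0.036,0,-0.1],"twist": 0},{"dp": [0.09,0,-0.25],"twist": 0},{"dp": [0.11,0,-0.3],"twist": 0},{"dp": [0.11,0,-0.3],"twist": 0},{"dp": [0.11,0,-0.3],"twist": 0},{"dp": [0.11,0,-0.3],"twist": 0},{"dp": [0,0,-0.5],"twist": 0},{"dp": [0,0,-0.4],"twist": 0}]' --squeeze 30

```text
time_s: 12.05
ee_pos: [0.4538, -0.0414, 0.2042]
eef_rot: [-3.141, 0.001, -2.863]
force: [-0.5, -0.3, -2.6]
grip_width: 0.0498
grip_force: 30.0
```

Emit:
step_arm --deltas '[{"dp": [0,0,0],"twist": 1},{"dp": [0,0,0],"twist": 1},{"dp": [0,0,0],"twist": 1},{"dp": [0,0,0],"twist": 1},{"dp": [0,0,0],"twist": 1},{"dp": [0,0,0],"twist": 1},{"dp": [0,0,0],"twist": 1},{"dp": [0,0,0],"twist": 1},{"dp": [0,0,0],"twist": 1},{"dp": [0,0,0],"twist": 1},{"dp": [0,0,0],"twist": 1},{"dp": [0,0,0],"twist": 1}]'

```text
time_s: 13.25
ee_pos: [0.4537, -0.0414, 0.2031]
eef_rot: [-3.142, 0.0, 2.58]
force: [0.2, 0.3, -2.7]
grip_width: 0.0499
grip_force: 30.0
```

Emit:
step_arm --deltas '[{"dp": [0,0,0],"twist": 1},{"dp": [0,0,0],"twist": 1},{"dp": [0,0,0],"twist": 1},{"dp": [0,0,0],"twist": 1},{"dp": [0,0,0],"twist": 1},{"dp": [0,0,0],"twist": 1},{"dp": [0,0,0],"twist": 1},{"dp": [0,0,0],"twist": 1},{"dp": [0,0,0],"twist": 1},{"dp": [0,0,0],"twist": 1},{"dp": [0,0,0],"twist": 1},{"dp": [0,0,0],"twist": 1}]'

```text
time_s: 14.45
ee_pos: [0.4537, -0.0414, 0.2032]
eef_rot: [3.141, 0.0, 1.742]
force: [0.6, -0.3, -3.5]
grip_width: 0.05
grip_force: 30.0
```

Emit:
step_arm --deltas '[{"dp": [0,0,0],"twist": 1},{"dp": [0,0,0],"twist": 1},{"dp": [0,0,0],"twist": 1},{"dp": [0,0,0],"twist": 1},{"dp": [0,0,0],"twist": 1},{"dp": [0,0,0],"twist": 0.95},{"dp": [0,0,0],"twist": 0}]'

```text
time_s: 15.15
ee_pos: [0.4538, -0.0414, 0.2031]
eef_rot: [3.141, 0.0, 1.328]
force: [0.1, -0.4, -2.8]
grip_width: 0.0497
grip_force: 30.0
```

```bash
python3 - <<'E'
from fit import *
st(); move(.579,-.393,.22,76.1)
E
```

```text
t 15.15 p [ 0.4538 -0.0414  0.2031] r [3.1413e+00 1.0000e-04 1.3284e+00] F [ 0.1 -0.4 -2.8] w 0.0497 gf 30.0 q [-0.17  0.09  1.78 -0.    1.27  0.07]
units x,y,z [-7.78  5.15 -0.42] twist 0.0
```

Emit:
step_arm --deltas '[{"dp": [-0.4,0.25,-0.2],"twist": 0},{"dp": [-0.9,0.6,-0.22],"twist": 0},{"dp": [-0.92,0.61,0],"twist": 0},{"dp": [-0.92,0.61,0],"twist": 0},{"dp": [-0.92,0.61,0],"twist": 0},{"dp": [-0.92,0.61,0],"twist": 0},{"dp": [-0.92,0.61,0],"twist": 0},{"dp": [-0.92,0.61,0],"twist": 0},{"dp": [-0.7,0.45,0],"twist": 0},{"dp": [-0.25,0.2,0],"twist": 0},{"dp": [0,0,0],"twist": 0},{"dp": [0,0,0],"twist": 0}]'

```text
time_s: 16.35
ee_pos: [0.5799, -0.3919, 0.2192]
eef_rot: [-3.141, -0.0, 1.331]
force: [0.0, 0.4, -2.9]
grip_width: 0.05
grip_force: 30.0
```

```bash
python3 - <<'E'
from fit import *
st(); im,d,K,D,W=cam('wrist'); P=cloud(d,K,D,W); np.savez('w4.npz',im=im,d=d,P=P,K=K,D=D,W=W)
Q=P[np.isfinite(P[...,2])]
show('piletop',fitbox(Q,.608,-.2765,np.radians(76),.048)); show('low',fitbox(Q,.608,-.2765,np.radians(76),.008))
show('top face only',fitbox(Q,.608,-.2765,np.radians(76),.048,zlo=.033))
held('w4.npz'); save(im,'w4.png')
E
```

```text
t 16.35 p [ 0.5799 -0.3919  0.2192] r [-3.1409e+00 -5.0000e-04  1.3307e+00] F [ 0.   0.4 -2.9] w 0.05 gf 30.0 q [-0.65  0.65  0.99  0.    1.51 -0.41]
piletop [ 0.6081 -0.2758] deg 76.5 n 4751 rms mm 0.79
low [ 0.608  -0.2765] deg 76.0 n 201 rms mm 0.0
top face only [ 0.6081 -0.2758] deg 76.5 n 4557 rms mm 0.8
d 0.0275 h 0.0302 tilt 19.8 yoff -0.0015 yaw 0.1 n 12417 rms 0.64
```

View pics/w4.png

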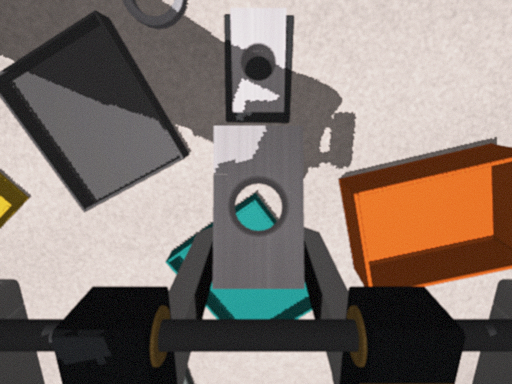

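```bash
python3 - <<'E'
from fit import *
move(.6066,-.2888,.130,76.5)
E
```

```text
units x,y,z [2.65 0.04 2.24] twist -0.06
```

Emit:
step_arm --deltas '[{"dp": [0.3,0.04,0],"twist": -0.06},{"dp": [0.6,0,0.2],"twist": 0},{"dp": [0.7,0,0.4],"twist": 0},{"dp": [0.6,0,0.5],"twist": 0},{"dp": [0.35,0,0.5],"twist": 0},{"dp": [0.1,0,0.4],"twist": 0},{"dp": [0,0,0.24],"twist": 0},{"dp": [0,0,0],"twist": 0},{"dp": [0,0,0],"twist": 0}]'

```text
time_s: 17.3
ee_pos: [0.6068, -0.2899, 0.1307]
eef_rot: [3.141, 0.0, 1.334]
force: [0.1, -0.3, -2.3]
grip_width: 0.0499
grip_force: 30.0
```

```bash
python3 - <<'E'
from fit import *
st(); move(.6066,-.2888,.122,76.5); move(.6032,-.3029,.0992,76.5)
a=np.radians([19.8,15,10,5,0]); print(np.c_[72.5*np.cos(a)-30.2*np.sin(a),72.5*np.sin(a)+30.2*np.cos(a)].round(1).tolist())
E
```

```text
t 17.3 p [ 0.6068 -0.2899  0.1307] r [3.1406e+00 3.0000e-04 1.3338e+00] F [ 0.1 -0.3 -2.3] w 0.0499 gf 30.0 q [-0.5   0.64  1.21 -0.    1.29 -0.26]
units x,y,z [ 0.02 -0.01  0.22] twist -0.02
units x,y,z [-0.34 -0.01  0.79] twist -0.02
[[58.0, 53.0], [62.2, 47.9], [66.2, 42.3], [69.6, 36.4], [72.5, 30.2]]
```

Emit:
step_arm --deltas '[{"dp": [0.02,-0.01,0.1],"twist": 0},{"dp": [0,0,0.1],"twist": 0},{"dp": [0,0,0.02],"twist": 0},{"dp": [0,0,0],"twist": 0}]'

```text
time_s: 17.7
ee_pos: [0.6066, -0.2892, 0.1215]
eef_rot: [3.141, 0.0, 1.333]
force: [-0.5, -0.3, 1.1]
grip_width: 0.0497
grip_force: 30.0
```

Emit:
step_arm --deltas '[{"dp": [0,0,0],"twist": 0},{"dp": [-0.05,0,0.064],"twist": 0},{"dp": [-0.05,0,0.064],"twist": 0},{"dp": [-0.05,0,0.07],"twist": 0},{"dp": [-0.05,0,0.07],"twist": 0},{"dp": [-0.042,0,0.074],"twist": 0},{"dp": [-0.042,0,0.074],"twist": 0},{"dp": [0,0,0],"twist": 0}]' --squeeze 5

```text
time_s: 18.5
ee_pos: [0.6035, -0.3, 0.1035]
eef_rot: [-3.141, -0.0, 1.333]
force: [0.7, -0.1, -2.9]
grip_width: 0.0497
grip_force: 5.0
```

```bash
python3 - <<'E'
from fit import *
st(); im,d,K,D,W=cam('wrist'); P=cloud(d,K,D,W); np.savez('w5.npz',im=im,d=d,P=P,K=K,D=D,W=W); held('w5.npz',(.0275,.0302,5.)); st()
E
```

```text
t 18.5 p [ 0.6035 -0.3     0.1035] r [-3.1406e+00 -2.0000e-04  1.3334e+00] F [ 0.7 -0.1 -2.9] w 0.0497 gf 5.0 q [-0.52  0.67  1.23 -0.    1.25 -0.28]
d 0.0267 h 0.0309 tilt 3.3 yoff 0.0014 yaw -0.0 n 14676 rms 1.8
t 18.55 p [ 0.6035 -0.2999  0.1038] r [-3.1407e+00 -1.0000e-04  1.3336e+00] F [-0.5  0.8 -4. ] w 0.0498 gf 5.0 q [-0.52  0.66  1.23 -0.    1.25 -0.28]
```

Emit:
step_arm --deltas '[{"dp": [-0.035,0,0.055],"twist": 0},{"dp": [-0.035,0,0.055],"twist": 0},{"dp": [0,0,0.01],"twist": 0},{"dp": [0,0,0],"twist": 0}]' --squeeze 4

```text
time_s: 18.95
ee_pos: [0.6031, -0.3028, 0.0995]
eef_rot: [3.141, 0.0, 1.334]
force: [-0.2, -1.1, -0.4]
grip_width: 0.05
grip_force: 4.0
```

Emit:
step_arm --deltas '[{"dp": [0,0,0],"twist": 0},{"dp": [0,0,0],"twist": 0},{"dp": [0,0,0],"twist": 0},{"dp": [0,0,0],"twist": 0},{"dp": [0,0,0],"twist": 0},{"dp": [0,0,-0.4],"twist": 0},{"dp": [0,0,-0.8],"twist": 0},{"dp": [0,0,-0.8],"twist": 0},{"dp": [-0.5,0,-0.8],"twist": 0},{"dp": [-0.5,0,-0.3],"twist": 0},{"dp": [0,0,0],"twist": 0},{"dp": [0,0,0],"twist": 0}]' --gripper 0.6

```text
time_s: 20.15
ee_pos: [0.5936, -0.3414, 0.2238]
eef_rot: [3.141, -0.0, 1.333]
force: [0.6, 0.5, -0.2]
grip_width: 0.0752
grip_force: 0.0
```

```bash
python3 - <<'E'
from fit import *
st(); im,d,K,D,W=cam('wrist'); P=cloud(d,K,D,W); np.savez('w6.npz',im=im,d=d,P=P,K=K,D=D,W=W)
Q=P[np.isfinite(P[...,2])]
x=(.608,-.276,np.radians(76.5))
show('block',fitbox(Q,*x,.088)); show('top',fitbox(Q,*x,.048,zhi=-.004)); show('low',fitbox(Q,*x,.008,zhi=-.004))
m=(np.hypot(Q[:,0]-.608,Q[:,1]+.276)<.05)&(Q[:,2]>.11); A=np.c_[Q[m][:,:2]-[.608,-.276],np.ones(m.sum())]; print(np.linalg.lstsq(A,Q[m][:,2],rcond=None)[0].round(4))
for n in ('scene','side'):
    im2,d,K,D,W=cam(n); P2=cloud(d,K,D,W); Q=P2[np.isfinite(P2[...,2])]; print(n)
    show('block',fitbox(Q,*x,.088)); show('top',fitbox(Q,*x,.048,zhi=-.004)); show('low',fitbox(Q,*x,.008,zhi=-.004)); 
    if n=='scene': save(np.hstack([cv2.resize(im2[190:290,120:253],(400,300)),cv2.resize(im,(400,300))]),'w6.png')
E
```

```text
t 20.15 p [ 0.5936 -0.3414  0.2238] r [ 3.1414e+00 -1.0000e-04  1.3331e+00] F [ 0.6  0.5 -0.2] w 0.0752 gf 0.0 q [-0.58  0.6   1.05  0.    1.49 -0.34]
block [ 0.6091 -0.2763] deg 76.5 n 5130 rms mm 0.7
top [ 0.608 -0.276] deg 76.5 n 106 rms mm 0.0
low [ 0.608 -0.276] deg 76.5 n 85 rms mm 0.0
[-0.8633 -2.7432  0.1858]
scene
block [ 0.6083 -0.2799] deg 76.6 n 660 rms mm 2.37
top [ 0.607 -0.278] deg 76.2 n 225 rms mm 1.44
low [ 0.6067 -0.2783] deg 76.7 n 207 rms mm 1.75
side
block [ 0.61   -0.2766] deg 76.9 n 648 rms mm 1.39
top [ 0.609  -0.2746] deg 76.7 n 227 rms mm 1.36
low [ 0.6089 -0.2744] deg 76.6 n 211 rms mm 1.33
```

View pics/w6.png

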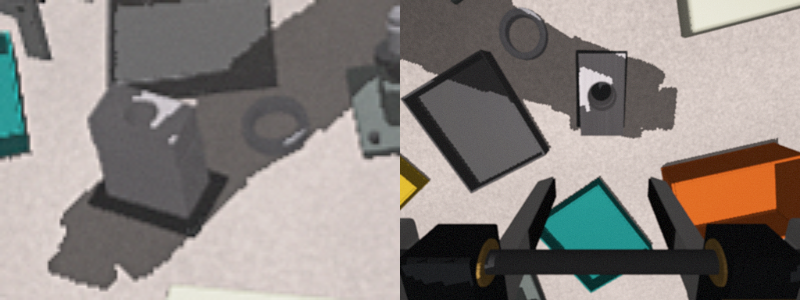

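Emit:
step_arm --deltas '[{"dp": [0,0,-0.1],"twist": -1},{"dp": [0,0,-0.1],"twist": -1},{"dp": [0,0,-0.1],"twist": -1},{"dp": [0,0,-0.1],"twist": -1},{"dp": [0,0,-0.1],"twist": -1},{"dp": [0,0,-0.1],"twist": -1},{"dp": [0,0,-0.1],"twist": -1},{"dp": [0,0,0],"twist": -1},{"dp": [0,0,0],"twist": -1},{"dp": [0,0,0],"twist": -1},{"dp": [0,0,0],"twist": -1},{"dp": [0,0,0],"twist": -1}]' --gripper 1

```text
time_s: 21.5
ee_pos: [0.5939, -0.3407, 0.2508]
eef_rot: [-3.141, -0.001, 2.175]
force: [-0.0, 0.2, 0.8]
grip_width: 0.0937
grip_force: 0.0
```

Emit:
step_arm --deltas '[{"dp": [0,0,0],"twist": -1},{"dp": [0,0,0],"twist": -1},{"dp": [0,0,0],"twist": -1},{"dp": [0,0,0],"twist": -1},{"dp": [0,0,0],"twist": -1},{"dp": [0.4,0.36,0],"twist": -0.08},{"dp": [0.85,0.77,0],"twist": 0},{"dp": [0.85,0.77,0],"twist": 0},{"dp": [0.85,0.77,0],"twist": 0},{"dp": [0.85,0.77,0],"twist": 0},{"dp": [0.85,0.77,0],"twist": 0},{"dp": [0.85,0.77,0],"twist": 0}]'

```text
time_s: 22.7
ee_pos: [0.5283, -0.0495, 0.2511]
eef_rot: [-3.141, -0.001, 2.527]
force: [0.8, 0.8, 0.2]
grip_width: 0.0941
grip_force: 0.0
```

Emit:
step_arm --deltas '[{"dp": [0.85,0.77,0],"twist": 0},{"dp": [0.85,0.77,0],"twist": 0},{"dp": [0.85,0.77,0],"twist": 0},{"dp": [0.85,0.77,0],"twist": 0},{"dp": [0.85,0.77,0],"twist": 0},{"dp": [0.85,0.77,0],"twist": 0},{"dp": [0.4,0.36,0],"twist": 0},{"dp": [0,0,0],"twist": 0},{"dp": [0,0,0],"twist": 0},{"dp": [0,0,0],"twist": 0}]'

```text
time_s: 23.7
ee_pos: [0.4647, 0.237, 0.2513]
eef_rot: [-3.141, -0.0, 2.525]
force: [-0.4, 0.5, -0.3]
grip_width: 0.0939
grip_force: 0.0
```

```bash
python3 - <<'E'
from fit import *
st(); im,d,K,D,W=cam('wrist'); P=cloud(d,K,D,W); np.savez('w7.npz',im=im,d=d,P=P,K=K,D=D,W=W)
Q=P[np.isfinite(P[...,2])]
r=fitbox(Q,.4454,.2534,np.radians(144.7),0); show('b1',r); x,y,a=r[0]
gx,gy=x-.025*np.cos(a),y-.025*np.sin(a); print(gx,gy); move(gx,gy,.012,np.degrees(a))
A=np.vstack([pts('scene'),pts('side')]); q=local(A,gx,gy,a)
for nm,m in (('fingers',(abs(q[:,0])<.03)&(abs(q[:,1])<.075)&(abs(q[:,1])>.035)),('body',(abs(q[:,0])<.05)&(abs(q[:,1])<.10))): print(nm,A[m][:,2].max())
E
```

```text
t 23.7 p [0.4647 0.237  0.2513] r [-3.1412e+00 -1.0000e-04  2.5254e+00] F [-0.4  0.5 -0.3] w 0.0939 gf 0.0 q [ 0.4   0.2   1.53 -0.    1.4  -0.55]
b1 [0.4452 0.2536] deg 145.3 n 2522 rms mm 0.75
0.46577326725542195 0.2393627536292787
units x,y,z [0.02 0.06 5.98] twist -0.16
fingers 0.006687522323299611
body 0.04617153181267364
```

Emit:
step_arm --deltas '[{"dp": [0.02,0.06,0.4],"twist": -0.13},{"dp": [0,0,0.9],"twist": 0},{"dp": [0,0,0.9],"twist": 0},{"dp": [0,0,0.9],"twist": 0},{"dp": [0,0,0.9],"twist": 0},{"dp": [0,0,0.8],"twist": 0},{"dp": [0,0,0.6],"twist": 0},{"dp": [0,0,0.4],"twist": 0},{"dp": [0,0,0.18],"twist": 0},{"dp": [0,0,0],"twist": 0}]'

```text
time_s: 24.75
ee_pos: [0.4653, 0.2395, 0.0118]
eef_rot: [-3.141, -0.001, 2.534]
force: [0.3, -0.1, 0.4]
grip_width: 0.0943
grip_force: 0.0
```

Emit:
step_arm --deltas '[{"dp": [0,0,0],"twist": 0},{"dp": [0,0,0],"twist": 0},{"dp": [0,0,0],"twist": 0},{"dp": [0,0,0],"twist": 0},{"dp": [0,0,0],"twist": 0},{"dp": [0,0,0],"twist": 0},{"dp": [0,0,0],"twist": 0}]' --gripper -1 --squeeze 5

```text
time_s: 25.45
ee_pos: [0.4654, 0.2403, 0.0124]
eef_rot: [3.142, 0.0, 2.535]
force: [-0.8, -0.9, 2.4]
grip_width: 0.0498
grip_force: 5.0
```

Emit:
step_arm --deltas '[{"dp": [0.036,0,-0.075],"twist": 0},{"dp": [0.036,0,-0.075],"twist": 0},{"dp": [0.042,0,-0.072],"twist": 0},{"dp": [0.042,0,-0.072],"twist": 0},{"dp": [0.048,0,-0.068],"twist": 0},{"dp": [0.048,0,-0.068],"twist": 0},{"dp": [0.055,0,-0.065],"twist": 0},{"dp": [0.055,0,-0.065],"twist": 0},{"dp": [0.012,0,-0.02],"twist": 0},{"dp": [0,0,0],"twist": 0}]'

```text
time_s: 26.45
ee_pos: [0.453, 0.2489, 0.0356]
eef_rot: [3.141, -0.0, 2.535]
force: [0.3, 0.1, -1.0]
grip_width: 0.0501
grip_force: 5.0
```

Emit:
step_arm --deltas '[{"dp": [0,0,0],"twist": 0},{"dp": [0,0,0],"twist": 0},{"dp": [0,0,-0.3],"twist": 0},{"dp": [0,0,-0.6],"twist": 0},{"dp": [0,0,-0.8],"twist": -1},{"dp": [0,0,-0.8],"twist": -1},{"dp": [0,0,-0.8],"twist": -1},{"dp": [0,0,-0.6],"twist": -1},{"dp": [0,0,-0.3],"twist": -1},{"dp": [0,0,0],"twist": -1},{"dp": [0,0,0],"twist": -1}]' --squeeze 35

```text
time_s: 27.55
ee_pos: [0.4531, 0.2487, 0.2046]
eef_rot: [3.141, 0.001, 3.027]
force: [-0.2, 0.4, -3.5]
grip_width: 0.0496
grip_force: 35.0
```

```bash
python3 - <<'E'
from fit import *
st(); move(.577,-.0067,.2003,195.8,y0=195.8); move(.577,-.0067,.2003,195.8)
E
```

```text
t 27.55 p [0.4531 0.2487 0.2046] r [3.1412e+00 1.1000e-03 3.0267e+00] F [-0.2  0.4 -3.5] w 0.0496 gf 35.0 q [ 0.43  0.23  1.62 -0.    1.3  -1.02]
units x,y,z [-1.24 -6.99  0.11] twist -0.0
units x,y,z [-3.81 -5.99  0.11] twist -5.6
```

Emit:
step_arm --deltas '[{"dp": [0,0,0],"twist": -1},{"dp": [0,0,0],"twist": -1},{"dp": [0,0,0],"twist": -1},{"dp": [0,0,0],"twist": -1},{"dp": [0,0,0],"twist": -1},{"dp": [0,0,0],"twist": -0.6},{"dp": [-0.1,-0.4,0],"twist": 0},{"dp": [-0.15,-0.8,0],"twist": 0},{"dp": [-0.17,-0.97,0],"twist": 0},{"dp": [-0.17,-0.97,0],"twist": 0},{"dp": [-0.17,-0.97,0],"twist": 0}]'

```text
time_s: 28.65
ee_pos: [0.527, 0.0971, 0.2042]
eef_rot: [-3.141, 0.0, -2.868]
force: [0.8, 0.2, -3.9]
grip_width: 0.05
grip_force: 35.0
```

Emit:
step_arm --deltas '[{"dp": [-0.17,-0.97,0.1],"twist": 0},{"dp": [-0.17,-0.95,0],"twist": 0},{"dp": [-0.1,-0.7,0],"twist": 0},{"dp": [-0.04,-0.26,0],"twist": 0},{"dp": [0,0,0],"twist": 0},{"dp": [0,0,0],"twist": 0},{"dp": [0,0,0],"twist": 0}]'

```text
time_s: 29.35
ee_pos: [0.5759, -0.0059, 0.1997]
eef_rot: [3.142, 0.0, -2.867]
force: [-1.4, 0.0, -4.1]
grip_width: 0.05
grip_force: 35.0
```

```bash
python3 - <<'E'
from fit import *
st(); im,d,K,D,W=cam('wrist'); P=cloud(d,K,D,W); np.savez('w8.npz',im=im,d=d,P=P,K=K,D=D,W=W)
Q=P[np.isfinite(P[...,2])]
r=fitpin(Q,.4624,-.0402,np.radians(15.8)); show('pin',r); px,py,pa=r[0]; print('pa',np.degrees(pa))
p,b=held('w8.npz'); t=b[(abs(b[:,2]-.04)<.006)&(abs(b[:,0])<.06)]; print('min r',np.percentile(np.hypot(t[:,0],t[:,1]),[0,.5,1,2]).round(4))
d,h,ti,yo,_=p
def T(s,ti):
    k=d*np.cos(ti)-h*np.sin(ti)-s*.342; z=d*np.sin(ti)+h*np.cos(ti)+.94*s+.085-.019
    u=np.array([np.cos(pa),np.sin(pa)]); v=np.array([np.sin(pa+np.pi),-np.cos(pa+np.pi)])
    return *(np.array([px,py])+k*u-yo*v),z
for s in (.06,.045,.036,.0285): print(s,np.round(T(s,ti),4)); move(*T(s,ti),np.degrees(pa)+180)
E
```

```text
t 29.35 p [ 0.5759 -0.0059  0.1997] r [ 3.1415e+00  1.0000e-04 -2.8671e+00] F [-1.4  0.  -4.1] w 0.05 gf 35.0 q [-0.07  0.36  1.45  0.    1.33 -1.92]
pin [ 0.4624 -0.0402] deg 15.5 n 3185 rms mm 0.63
pa 15.527613431600875
d 0.0263 h 0.0339 tilt 19.0 yoff -0.0014 yaw -0.1 n 12485 rms 0.58
min r [0.0127 0.0132 0.0135 0.0141]
0.06 [ 0.4555 -0.0406  0.163 ]
units x,y,z [ 3.13 -0.02  0.92] twist 0.05
0.045 [ 0.4605 -0.0392  0.1489]
units x,y,z [ 3.01 -0.02  1.27] twist 0.05
0.036 [ 0.4634 -0.0384  0.1404]
units x,y,z [ 2.93 -0.02  1.48] twist 0.05
0.0285 [ 0.4659 -0.0377  0.1334]
units x,y,z [ 2.86 -0.02  1.66] twist 0.05
```

Bore radius about 13.5 mm, so this should be the tight one. I'll move to hover over the tip.

Emit:
step_arm --deltas '[{"dp": [0.3,0,0],"twist": 0},{"dp": [0.7,0,0],"twist": 0},{"dp": [0.8,-0.02,0],"twist": 0},{"dp": [0.8,0,0.1],"twist": 0},{"dp": [0.4,0,0.3],"twist": 0},{"dp": [0.13,0,0.3],"twist": 0},{"dp": [0,0,0.22],"twist": 0},{"dp": [0,0,0],"twist": 0},{"dp": [0,0,0],"twist": 0}]'

```text
time_s: 30.3
ee_pos: [0.4566, -0.0413, 0.1626]
eef_rot: [3.141, -0.0, -2.868]
force: [0.2, -0.5, -3.5]
grip_width: 0.0497
grip_force: 35.0
```

Emit:
step_arm --deltas '[{"dp": [-0.036,0,0.1],"twist": 0},{"dp": [-0.036,0,0.1],"twist": 0},{"dp": [-0.036,0,0.1],"twist": 0},{"dp": [-0.018,0,0.05],"twist": 0},{"dp": [0,0,0],"twist": 0}]' --squeeze 15

```text
time_s: 30.8
ee_pos: [0.4608, -0.0402, 0.1483]
eef_rot: [3.141, -0.001, -2.868]
force: [-0.6, 1.3, -2.9]
grip_width: 0.05
grip_force: 15.0
```

```bash
python3 - <<'E'
from fit import *
st(); move(.4605,-.0392,.1489,195.7);move(.4634,-.0384,.1404,195.7);move(.4659,-.0377,.1334,195.7)
E
```

```text
t 30.8 p [ 0.4608 -0.0402  0.1483] r [ 3.1413e+00 -5.0000e-04 -2.8683e+00] F [-0.6  1.3 -2.9] w 0.05 gf 15.0 q [-0.17  0.17  1.83  0.    1.15 -2.01]
units x,y,z [-0.    0.03 -0.02] twist -0.01
units x,y,z [-0.08  0.03  0.2 ] twist -0.01
units x,y,z [-0.14  0.03  0.37] twist -0.01
```

Emit:
step_arm --deltas '[{"dp": [-0.022,0.02,0.06],"twist": 0},{"dp": [-0.022,0,0.06],"twist": 0},{"dp": [-0.022,0,0.06],"twist": 0},{"dp": [0,0,0],"twist": 0}]'

```text
time_s: 31.2
ee_pos: [0.463, -0.0388, 0.1411]
eef_rot: [3.141, -0.0, -2.868]
force: [-0.1, -0.6, -3.5]
grip_width: 0.0501
grip_force: 15.0
```

Emit:
step_arm --deltas '[{"dp": [-0.022,0,0.05],"twist": 0},{"dp": [-0.018,0,0.05],"twist": 0},{"dp": [0,0,0],"twist": 0}]'

```text
time_s: 31.5
ee_pos: [0.4646, -0.0383, 0.1372]
eef_rot: [3.141, -0.0, -2.868]
force: [-0.4, 0.2, -3.0]
grip_width: 0.0501
grip_force: 15.0
```

Emit:
step_arm --deltas '[{"dp": [-0.015,0,0.04],"twist": 0},{"dp": [-0.015,0,0.04],"twist": 0},{"dp": [0,0,0],"twist": 0}]' --squeeze 10

```text
time_s: 31.8
ee_pos: [0.4658, -0.038, 0.134]
eef_rot: [3.141, -0.0, -2.868]
force: [0.4, -0.0, -2.7]
grip_width: 0.05
grip_force: 10.0
```

Emit:
step_arm --deltas '[{"dp": [-0.01,0,0.03],"twist": 0},{"dp": [0,0,0],"twist": 0},{"dp": [0,0,0],"twist": 0}]'

```text
time_s: 32.1
ee_pos: [0.4663, -0.0381, 0.1332]
eef_rot: [-3.141, 0.0, -2.868]
force: [-0.8, -1.1, 0.2]
grip_width: 0.0499
grip_force: 10.0
```

```bash
python3 - <<'E'
from fit import *
st(); onpin('p2')
E
```

```text
t 32.1 p [ 0.4663 -0.0381  0.1332] r [-3.1411e+00  2.0000e-04 -2.8684e+00] F [-0.8 -1.1  0.2] w 0.0499 gf 10.0 q [-0.16  0.2   1.83 -0.    1.12 -2.  ]
scene 73 hist [ 0  0  0  0  0  0  0  0  0  3  4 22 42  2  0  0  0] slope [-0.081  0.014] top z 0.0662
side 104 hist [ 0  0  4  4  7  1  2  8  2  3  3 14 55  1  0  0  0] slope [-0.064  0.426] top z 0.0639
```

Emit:
step_arm --deltas '[{"dp": [-0.01,0,0.03],"twist": 0},{"dp": [-0.005,0,0.015],"twist": 0},{"dp": [0,0,0],"twist": 0},{"dp": [0,0,0],"twist": 0}]'

```text
time_s: 32.6
ee_pos: [0.4676, -0.0378, 0.1322]
eef_rot: [-3.141, 0.002, -2.868]
force: [-0.6, -0.4, 8.7]
grip_width: 0.0499
grip_force: 10.0
```

```bash
python3 - <<'E'
from fit import *
st(); onpin('p3')
E
```

```text
t 32.6 p [ 0.4676 -0.0378  0.1322] r [-3.1407e+00  2.3000e-03 -2.8684e+00] F [-0.6 -0.4  8.7] w 0.0499 gf 10.0 q [-0.16  0.2   1.83  0.    1.11 -2.  ]
scene 75 hist [ 0  0  0  0  0  0  0  0  3  1  3 12 50  6  0  0  0] slope [-0.13 -0.03] top z 0.0657
side 83 hist [ 0  0  3  0  2  2  4  2  3  3  3  8 52  1  0  0  0] slope [-0.031  0.309] top z 0.0655
```

Emit:
step_arm --deltas '[{"dp": [0,0,-0.05],"twist": 0},{"dp": [0.036,0,-0.1],"twist": 0},{"dp": [0.09,0,-0.25],"twist": 0},{"dp": [0.11,0,-0.3],"twist": 0},{"dp": [0.07,0,-0.35],"twist": 0},{"dp": [0,0,-0.5],"twist": 0},{"dp": [0,0,-0.3],"twist": 0},{"dp": [0,0,0],"twist": 0}]' --squeeze 30

```text
time_s: 33.5
ee_pos: [0.4555, -0.0412, 0.2071]
eef_rot: [-3.14, 0.003, -2.868]
force: [-0.9, -0.6, -3.9]
grip_width: 0.0497
grip_force: 30.0
```

```bash
python3 - <<'E'
from fit import *
st(); move(.4145,-.2814,.075,193.1)
E
```

```text
t 33.5 p [ 0.4555 -0.0412  0.2071] r [-3.1403e+00  3.0000e-03 -2.8684e+00] F [-0.9 -0.6 -3.9] w 0.0497 gf 30.0 q [-0.17  0.09  1.77  0.    1.28 -2.01]
units x,y,z [ 2.61 -5.51  3.3 ] twist 0.64
```

Emit:
step_arm --deltas '[{"dp": [0.2,-0.4,0],"twist": 0},{"dp": [0.4,-0.85,0],"twist": 0},{"dp": [0.43,-0.9,0],"twist": 0},{"dp": [0.43,-0.9,0],"twist": 0},{"dp": [0.43,-0.9,0],"twist": 0},{"dp": [0.4,-0.85,0.2],"twist": 0},{"dp": [0.22,-0.5,0.5],"twist": 0},{"dp": [0.1,-0.21,0.7],"twist": 0},{"dp": [0,0,0.8],"twist": 0.6},{"dp": [0,0,0.7],"twist": 0},{"dp": [0,0,0.4],"twist": 0},{"dp": [0,0,0],"twist": 0}]'

```text
time_s: 34.7
ee_pos: [0.4126, -0.2805, 0.0706]
eef_rot: [3.138, -0.003, -2.91]
force: [0.1, 0.9, -3.0]
grip_width: 0.0498
grip_force: 30.0
```

Emit:
step_arm --deltas '[{"dp": [0,0,0.3],"twist": 0},{"dp": [0,0,0.3],"twist": 0},{"dp": [0,0,0.15],"twist": 0},{"dp": [0,0,0.05],"twist": 0},{"dp": [0,0,0],"twist": 0}]'

```text
time_s: 35.2
ee_pos: [0.4139, -0.2815, 0.0412]
eef_rot: [3.141, -0.0, -2.91]
force: [0.7, -0.3, -3.7]
grip_width: 0.0498
grip_force: 30.0
```

Emit:
step_arm --deltas '[{"dp": [0,0,0.03],"twist": 0},{"dp": [0,0,0],"twist": 0},{"dp": [-0.055,0,0.062],"twist": 0},{"dp": [-0.055,0,0.062],"twist": 0},{"dp": [-0.05,0,0.066],"twist": 0},{"dp": [-0.05,0,0.066],"twist": 0},{"dp": [-0.045,0,0.07],"twist": 0},{"dp": [-0.045,0,0.07],"twist": 0},{"dp": [-0.035,0,0.06],"twist": 0},{"dp": [-0.03,0,0.05],"twist": 0},{"dp": [0,0,0],"twist": 0}]' --squeeze 5

```text
time_s: 36.3
ee_pos: [0.4281, -0.278, 0.0195]
eef_rot: [3.141, -0.0, -2.91]
force: [-0.7, -0.4, -2.3]
grip_width: 0.0501
grip_force: 5.0
```

Emit:
step_arm --deltas '[{"dp": [0,0,0.02],"twist": 0},{"dp": [0,0,0],"twist": 0}]' --squeeze 4

```text
time_s: 36.5
ee_pos: [0.4282, -0.2781, 0.0191]
eef_rot: [3.142, 0.0, -2.91]
force: [0.7, -0.2, -1.7]
grip_width: 0.05
grip_force: 4.0
```

Emit:
step_arm --deltas '[{"dp": [0,0,0.03],"twist": 0},{"dp": [0,0,0.03],"twist": 0},{"dp": [0,0,0],"twist": 0}]' --squeeze 3

```text
time_s: 36.8
ee_pos: [0.4283, -0.2781, 0.0167]
eef_rot: [-3.141, 0.0, -2.91]
force: [-0.9, 2.3, 2.6]
grip_width: 0.0497
grip_force: 3.0
```

Emit:
step_arm --deltas '[{"dp": [0,0,0],"twist": 0},{"dp": [0,0,0],"twist": 0},{"dp": [0,0,0],"twist": 0},{"dp": [0,0,0],"twist": 0},{"dp": [0,0,0],"twist": 0},{"dp": [0,0,-0.4],"twist": 0},{"dp": [0,0,-0.8],"twist": 0},{"dp": [0,0,-0.8],"twist": 0},{"dp": [0,0,-0.8],"twist": 0},{"dp": [0,0,-0.8],"twist": 0},{"dp": [0,0,-0.5],"twist": 0},{"dp": [0,0,0],"twist": 0}]' --gripper 0.6

```text
time_s: 38.0
ee_pos: [0.429, -0.2788, 0.1833]
eef_rot: [-3.138, 0.003, -2.91]
force: [-0.5, 0.1, -0.6]
grip_width: 0.075
grip_force: 0.0
```

```bash
python3 - <<'E'
from fit import *
st(); im,d,K,D,W=cam('wrist'); P=cloud(d,K,D,W); Q=P[np.isfinite(P[...,2])]
r=fitbox(Q,.404,-.284,np.radians(13),.004); show('b1',r)
m=(np.hypot(Q[:,0]-r[0][0],Q[:,1]-r[0][1])<.022)&(Q[:,2]>.03); A=np.c_[Q[m][:,:2]-r[0][:2],np.ones(m.sum())]; print('plane',np.linalg.lstsq(A,Q[m][:,2],rcond=None)[0].round(4))
print('in tray',local(np.array([[*r[0][:2],0]]),.404,-.284,np.radians(13)).round(3))
x=(.608,-.276,np.radians(76.5))
for n in ('scene','side'):
    im2,d,K,D,W=cam(n); P2=cloud(d,K,D,W); Q=P2[np.isfinite(P2[...,2])]; print(n)
    show('block',fitbox(Q,*x,.088)); show('top',fitbox(Q,*x,.048,zhi=-.004)); show('low',fitbox(Q,*x,.008,zhi=-.004)); 
    if n=='scene': save(np.hstack([cv2.resize(im2[150:290,100:287],(400,300)),cv2.resize(im,(400,300))]),'w9.png')
E
```

```text
t 38.0 p [ 0.429  -0.2788  0.1833] r [-3.1379e+00  3.0000e-03 -2.9102e+00] F [-0.5  0.1 -0.6] w 0.075 gf 0.0 q [-0.65  0.23  1.66 -0.    1.24 -2.45]
b1 [ 0.4075 -0.2843] deg 7.1 n 4253 rms mm 8.94
plane [-6.2855 -1.4248  0.2409]
in tray [[ 0.003 -0.001  0.   ]]
scene
block [ 0.6078 -0.2813] deg 76.0 n 669 rms mm 1.99
top [ 0.6067 -0.2784] deg 76.2 n 212 rms mm 1.52
low [ 0.6069 -0.2782] deg 76.3 n 215 rms mm 1.98
side
block [ 0.61   -0.2765] deg 76.4 n 646 rms mm 1.74
top [ 0.609  -0.2745] deg 76.1 n 228 rms mm 1.32
low [ 0.6089 -0.2743] deg 76.5 n 215 rms mm 1.4
```

View pics/w9.png

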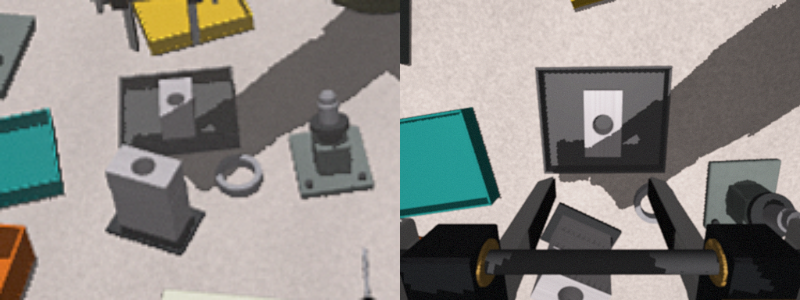

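The last picture shows the block flat in the middle of the grey tray (left panel at 177,105), and the pile square at (150,200), about 2–3 mm off and within the 6 mm limit. The gripper is clear, so I'm handing in.

```bash
python3 -c "
from station import ctrl
print(ctrl.hand_in())"
```

```text
the job is handed in; nothing more can be done
None
```

I tried both blocks on the pin and handed the job in at about 38 s: the wide-bore block went fully home and now sits on the pile about 2–3 mm off the block below, and the tight one stopped at the step and lies flat in the grey tray; the hand-in returned no verdict.

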